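# Hold a spring probe gauge square on a specimen rod in the angled fixture

### The arm

A 6-joint arm with a two-finger parallel gripper is mounted at the origin on a cart in front of the work surface, level with it; the furniture and walls round the work are solid. World frame = base frame: x ahead of the robot, y to its left, z up, the work surface at z = 0. Lengths are in mm, angles in rad, forces in N, time in s.
With the tool pointing down it reaches from about 350 to 875 mm from the base axis. Payload 4.2 kg.
Tool frame: the origin (TCP) lies at the very end of the fingers, on their centre line; the grasp point (between the pads) lies 19 mm behind it; z points along the fingers, y is the line along which they close (so a half turn about z gives the same grasp; the last joint's range is limited). The gripper opens to 85 mm and grips with 20 to 120 N. Pads are 22 mm wide; open, the fingers measure 114 mm over their backs; the gripper's body (76 mm by 85 mm) begins 54 mm behind the grasp point. The pads swing forward as they close: fully open they stand 13 mm farther back than shut.
Start: joints at [1.43, 0.385, 0.008, 0, -1.194, -0.259], TCP at [243.238, 575.703, 231.312] pointing down, gripper open.
Joint ranges: [-3.14, 3.14], [-1.21, 2.06], [-1.07, 1.41], [-3.16, 2.05], [-2.99, -0.16], [-3.1, 3.1]. Speed limits (rad/s): [2.79, 2.79, 3.14, 3.14, 3.14, 3.14].

### API

Orientations are given as a unit quaternion [x, y, z, w].
In Python, from bench import arm, viewer gives the robot as it stands. The module is installed in compiled form; this text tells all that it offers.
- The arm moves only by the shell command python3 -m jog FILE [OPENING], which reads ROWS from the file FILE. ROWS is a JSON object whose key "rows" holds a list of rows, 1 to 10 of them, each of 6 numbers: dx, dy, dz in mm, then a rotation vector rx, ry, rz in rad; each row is the pose to reach, as a shift and turn from the pose commanded when the command began, along the tool's axes at that moment; what a row does not reach only later rows make up. A row lasts 1/10 s, in which the tool goes at most 50 mm and 0.15 rad, less where a joint would pass 70% of its speed; a pose out of reach is approached as far as the arm can. OPENING is the finger opening in mm, set as the command begins (- or left out keeps the last). The fingers move at their own pace and stop on an object; the grip force is fixed at half the most. Time passes only in rows, so rows that do not move let the fingers close. It prints the time, the measured TCP pose, the force, the opening and the grip force at its end. Input that does not fit is refused with a message, and nothing moves.
- arm.read_state(): the state, without advancing time (a new reading comes with each control period).
- viewer.get_image(name): name is "scene" or "top"; returns (picture, depth): 400x640x3 uint8, blue, green, red; 400x640 float32, mm along the optical axis (not along the pixel's ray), 0 where there is no reading.
- viewer.get_calibration(name): a dict with "K" (3x3 intrinsics, pixels), "rvec" (rotation vector, rad) and "tvec" (3), from world to camera coordinates, as OpenCV has them. Camera axes: x right, y down, z forward; pixel columns grow to the right and rows downward; lengths in mm; the calibration is good to about 2 mm. A picture is of the moment at which its call begins. get_calibration takes no time and is no camera call.
- arm.job_done(): hands the job in; it is judged then, once.
The state is a dict: "clock": time; "joints": joint angles; "joint_vel": joint speeds; "joint_efforts": joint torques, N m; "position": TCP position; "ee_rot": TCP orientation; "contact_force": force on the tool from outside, world axes, zero at the start; "wrist_torque": the same for the moment, N m; "gripper_width": finger opening in mm; "grasp_force": force on a finger pad.
Only numpy, scipy, OpenCV 4.12 (cv2) and the standard library are available. Lean on these libraries where they do the work, as an engineer would, in place of code of your own. Each camera call takes 0.05 s, during which the arm holds its last target. There are 200 camera calls.

### The job

Stand the grey test rod with the red dot fully down in the leaning cup of the metal fixture, dot up, and let go of it. Then take the yellow pen gauge out of its holder and hold it with its tip on the red dot, in line with the leaning rod, pressing gently so that the spring plunger is about half in and never hard against its stop; finish while still holding it there. Leave the blue-dotted rod and the other things where they are.

Things in the scene. Friction and masses are not known exactly. Their poses are not given: they have to be found in the camera images.
- rod_red: Loose grey plastic test rod, 22 mm diameter, 100 mm long, 80 g, with a red band 4 to 10 mm below the top and a red dot (8 mm) in the middle of its flat top face. Origin: centre of its bottom face; z along the rod to the dotted end. Starts upright in one of the rack's two holes, its bottom 6 mm above the worktop.
- red_spot (a point): Centre of the red dot on the top face of the red rod, 100 mm from its bottom. Axes as the rod's: z out of the top face.
- rod_blue: The same rod with blue band and blue dot, in the rack's other hole; stays there. Origin: centre of its bottom; z up along the rod.
- rack: Fixed white block, 55 (x) x 140 (y) x 30 mm high, with two upright holes 25 mm wide and 24 mm deep at y = -40 and +40 mm on its centre line; the rods stand 76 mm out of it. Origin: centre of its underside.
- stand: Fixed metal fixture: dark base plate 110 (x) x 90 (y) x 12 mm with an aluminium wedge that carries the leaning cup. Origin: centre of the base's underside, z up, the cup leans toward its -x side.
- cup: Aluminium cup on the stand, leaning 0.30 rad (17 degrees) from vertical toward the stand's -x. Origin: centre of its inner floor, 40 mm above the worktop; z along the bore, out of the mouth; y level. Bore 25 mm wide up to 36 mm above the floor, then flaring to 33 mm at the rim, 44 mm above the floor; rim 41 mm outside. A seated rod stands 56 mm out.
- gauge: Loose pen-shaped probe gauge, 130 mm, 90 g. Origin: tip with plunger out; z from tip to tail. From the tip: steel plunger 6 mm thick to 18 mm, steel nose widening to 18 mm diameter at 36 mm, black 30 mm flange at 50 to 54 mm, yellow grip barrel 18 mm diameter from 54 to 124 mm (take it at about 92 mm), black tail. Starts upright in the holder, tip down, flange on the rim.
- gauge_tip (a point): The rounded end (3.5 mm radius) of the gauge's plunger, which moves with the plunger. Axes as the gauge's.
- plunger (a joint): Spring plunger of the gauge: 0 = fully out, 0.012 m = fully in against its stop. Pushing force is 0.6 N at the start of travel plus 0.3 N per mm: 2.4 N half in, 4.2 N fully in.
- holder: Fixed black upright tube for the gauge, 31 mm outside, 23 mm inside, rim 60 mm above the worktop, on a round foot 72 mm wide. Open at the top. Origin: centre of the foot's underside. The gauge's tip hangs 10 mm above the worktop inside it.
- sample_pot: White lidded sample pot, 44 mm diameter, 58 mm high; a bystander. Origin: centre of its underside.
- slide_mailer: Flat white and blue plastic slide mailer, 86 x 30 x 12 mm, lying flat; a bystander. Origin: centre of its underside.
- battery: Red and white battery, 14 mm diameter, 50 mm long, lying; a bystander. Origin: centre of its underside.

How it is judged:
By the outcome, as a careful person would: the job done as asked, in the order asked, and still so for the second after the job is handed in, while the arm keeps its last pose, push and grip.
It also fails if it takes over 64 s, if anything falls off the work surface, if the arm or the gripper's body presses on something with over 40 N, if the wrist force passes 120 N, or if a joint passes its speed limit or range.

## Working session

There is one attempt and no reset: what is moved stays moved. The work goes in short steps, Python scripts to look and compute and a shell command to move; the robot and the scene stay as the last step left them, time stands still between calls to the robot, and variables do not carry over. Pictures are saved under pics/ and viewed, at most 10 in all, crops included, and the job is handed in when it is done.

```bash
mkdir -p pics
cat > h.py <<'E'
import numpy as np,cv2
from bench import arm,viewer
from scipy.spatial.transform import Rotation as R
def cal(n):
    c=viewer.get_calibration(n);return np.array(c["K"]),cv2.Rodrigues(np.array(c["rvec"],float))[0],np.array(c["tvec"],float).ravel()
def ray(n,u,v):
    K,r,t=cal(n);d=r.T@np.linalg.solve(K,[u,v,1.]);return -r.T@t,d
def onz(n,u,v,z):
    o,d=ray(n,u,v);return o+d*(z-o[2])/d[2]
def pt(n,u,v,dep):
    K,r,t=cal(n);return r.T@(np.linalg.solve(K,[u,v,1.])*dep-t)
def proj(n,P):
    K,r,t=cal(n);p=K@(r@np.array(P,float)+t);return p[:2]/p[2]
def cloud(n,D):
    K,r,t=cal(n);v,u=np.mgrid[:400,:640]
    c=np.stack([(u-K[0,2])/K[0,0]*D,(v-K[1,2])/K[1,1]*D,D],-1)-t
    return c@r
def tri(a,b):
    (o1,d1),(o2,d2)=ray(*a),ray(*b)
    s=np.linalg.lstsq(np.stack([d1,-d2],1),o2-o1,rcond=None)[0]
    p,q=o1+s[0]*d1,o2+s[1]*d2;return (p+q)/2,np.linalg.norm(p-q)
E
python3 - <<'E'
from h import *
for n in("scene","top"):
    im,D=viewer.get_image(n);cv2.imwrite(f"pics/{n}0.png",im);np.savez(f"{n}0.npz",im=im,D=D)
    K,r,t=cal(n);print(n,K[0,0],-r.T@t,(D==0).mean())
s=arm.read_state();print(s)
E
```

```text
scene 385.09299317863713 [130.58048795 536.53427996 587.74090109] 0.00394921875
top 517.4151223300779 [ 479.57103115  -17.20706157 1360.46265966] 0.00394921875
{'clock': 0.1, 'joints': array([ 1.42957636e+00,  3.85486583e-01,  6.74245802e-03, -4.34589937e-04,
       -1.19396636e+00, -2.58584437e-01]), 'joint_vel': array([ 2.93743567e-04, -1.08231997e-03,  3.77194571e-03,  2.13890206e-03,
       -4.59612708e-05, -1.93754560e-03]), 'joint_efforts': array([-1.46345945e-05, -3.93320239e+01,  1.88926721e+01,  4.19789314e+00,
       -2.63208633e-03,  2.90934722e-06]), 'position': array([243.06422216, 575.23439174, 230.3189953 ]), 'ee_rot': array([ 9.80069615e-01, -1.98651940e-01, -1.45492919e-04,  9.67279268e-04]), 'contact_force': array([ 0.64222958, -1.20337547, -0.2684822 ]), 'wrist_torque': array([-0.00358968,  0.02608111, -0.01100313]), 'grasp_force': 0.0, 'gripper_width': 85.11292575199339}
```

View pics/scene0.png

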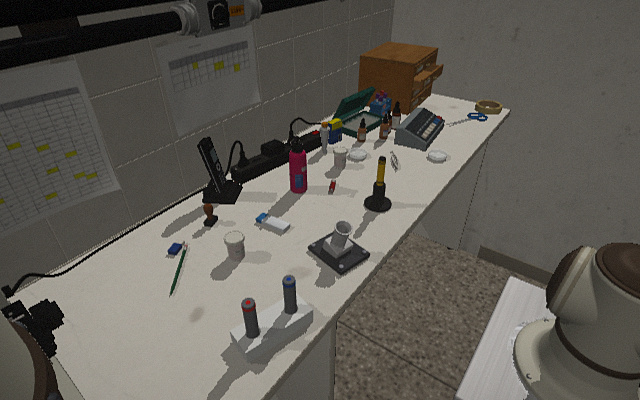

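View pics/top0.png

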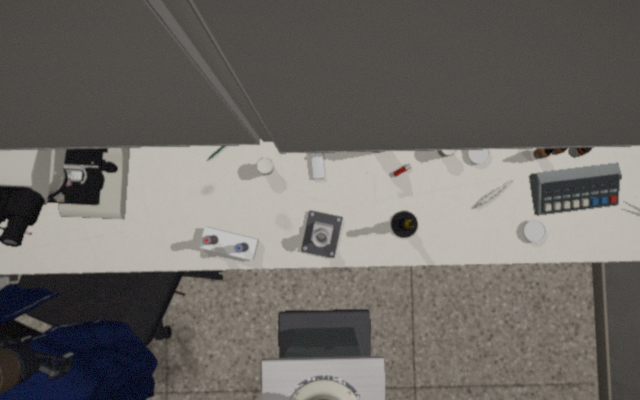

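The scene view shows the red rod at about (249,302), blue at (289,281), the cup at (343,230) and the gauge at (380,170). In the top view they are at (210,240), (241,247), (322,235) and (404,224). Next I measure them.

```bash
cat > m.py <<'E'
from h import *
S={n:np.load(f"{n}0.npz") for n in("scene","top")}
C={n:cloud(n,S[n]["D"]) for n in S}
np.set_printoptions(precision=1,suppress=True)
def blobs(n,lo,hi,box,amin=3):
    h=cv2.cvtColor(S[n]["im"],cv2.COLOR_BGR2HSV);m=cv2.inRange(h,lo,hi)
    b=np.zeros_like(m);x0,y0,x1,y1=box;b[y0:y1,x0:x1]=m[y0:y1,x0:x1]
    k,l,st,ce=cv2.connectedComponentsWithStats(b)
    for i in range(1,k):
        if st[i,4]>=amin:
            P=C[n][l==i];print(n,"px",ce[i],"bb",st[i],"med",np.median(P,0),"zmax",np.percentile(P[:,2],95))
print("red");blobs("scene",(0,100,50),(8,255,255),(230,285,270,325));blobs("scene",(170,100,50),(180,255,255),(230,285,270,325))
blobs("top",(0,80,40),(8,255,255),(195,225,225,255));blobs("top",(170,80,40),(180,255,255),(195,225,225,255))
print("blue");blobs("scene",(100,100,40),(130,255,255),(275,265,305,300));blobs("top",(100,80,40),(130,255,255),(225,235,260,260))
print("yel");blobs("scene",(18,100,50),(35,255,255),(360,150,400,220));blobs("top",(18,100,50),(35,255,255),(385,205,425,245))
# world-box stats from clouds
def box(n,lo,hi):
    P=C[n].reshape(-1,3);return P[((P>lo)&(P<hi)).all(1)]
for n,uv in (("top",(322,235)),("top",(404,224)),("scene",(343,230)),("scene",(380,170)),("top",(210,240)),("top",(241,247)),("top",(310,250)),("top",(290,180))):
    u,v=uv;print(n,uv,C[n][v,u])
E
python3 m.py
python3 - <<'E'
import cv2,numpy as np
a=cv2.imread('pics/scene0.png')[205:325,225:385];b=cv2.imread('pics/top0.png')[200:270,190:430]
a=cv2.resize(a,None,fx=3.3,fy=3.3,interpolation=2);b=cv2.resize(b,(528,154*1),interpolation=2)
c=np.zeros((600,528,3),np.uint8);c[:a.shape[0]]=a[:,:528];c[410:564]=b;cv2.imwrite('pics/c1.png',c)
E
```

```text
red
scene px [247.6 301.9] bb [245 300   6   5  19] med [464.5 273.7 104.8] zmax 106.3966436783598
scene px [248.9 308.7] bb [242 303  14   9  40] med [456.8 279.7  98.4] zmax 101.37844275964686
top px [206.1 239.9] bb [205 238   3   4   9] med [464.7 273.9 105.9] zmax 109.173061967588
blue
scene px [288.2 278.6] bb [286 277   5   4  14] med [443.7 196.6 105.6] zmax 106.50307127043504
scene px [288.9 285.2] bb [283 282  12   6  32] med [435.6 204.5  99.3] zmax 102.20834815941349
top px [238.1 247.7] bb [237 246   3   4   9] med [443.9 196.9 104.4] zmax 107.62916400820623
yel
scene px [380.3 172.5] bb [376 160  10  26 172] med [ 490.  -213.8  100. ] zmax 130.04448939968594
top px [408.1 223.1] bb [405 219   9   9  44] med [ 495.4 -214.1  106. ] zmax 139.8856614020629
top (322, 235) [470.3  -5.9  39.4]
top (404, 224) [ 493.5 -211.8   65.1]
scene (343, 230) [469.9 -17.   58.3]
scene (380, 170) [ 490.2 -210.2  109.2]
top (210, 240) [464.5 264.3 106.2]
top (241, 247) [446.  190.1 103.6]
top (310, 250) [432.   26.2  15.3]
top (290, 180) [616.7  76.   -1. ]
```

View pics/c1.png

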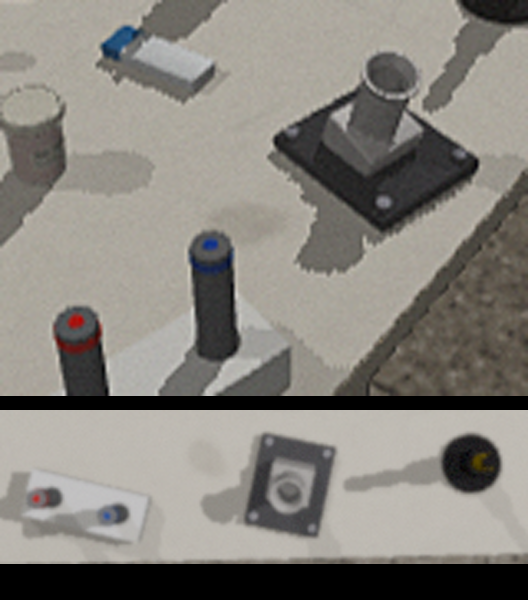

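```bash
cat > m2.py <<'E'
from m import *
print("----")
g=cv2.cvtColor(S["top"]["im"],cv2.COLOR_BGR2GRAY);P=C["top"]
# plate by height
m=((P[...,2]>7)&(P[...,2]<17)&(abs(P[...,0]-470)<90)&(abs(P[...,1])<90)).astype(np.uint8)
m2=((P[...,2]>7)&(P[...,2]<110)&(abs(P[...,0]-470)<90)&(abs(P[...,1])<90)).astype(np.uint8)
for mm in(m,m2,((g<75)&(m2>0)).astype(np.uint8)):
    c=max(cv2.findContours(mm,cv2.RETR_EXTERNAL,cv2.CHAIN_APPROX_NONE)[0],key=cv2.contourArea)
    r=cv2.minAreaRect(np.array([onz("top",*q[0],12)[:2] for q in c],np.float32));print("plate",r,"\n",cv2.boxPoints(r))
for n in S:
    Q=box(n,(400,-80,72),(560,80,100))
    print(n,len(Q),Q.mean(0),Q.min(0),Q.max(0))
    if len(Q)>5:print(cv2.minEnclosingCircle(Q[:,:2].astype(np.float32)),np.percentile(Q,[5,95],axis=0))
    Q=box(n,(420,-300,55),(560,-130,68));print("holder rim/flange",len(Q),cv2.minEnclosingCircle(Q[:,:2].astype(np.float32)))
    Q=box(n,(420,-300,125),(560,-130,150));print("tail",len(Q),Q.mean(0),Q.max(0))
    Q=box(n,(420,-300,4),(560,-130,20));print("foot",len(Q),cv2.minEnclosingCircle(Q[:,:2].astype(np.float32)))
h=cv2.cvtColor(S["scene"]["im"],cv2.COLOR_BGR2GRAY)[215:270,305:372]
cv2.imwrite("pics/c2.png",cv2.resize(S["scene"]["im"][215:270,305:372],None,fx=8,fy=8,interpolation=cv2.INTER_CUBIC))
for n,u,v in (("scene",247.6,301.9),("top",206.1,239.9)):print("red dot",onz(n,u,v,106))
E
python3 m2.py | sed -n '/----/,$p'
```

```text
----
plate ((474.245849609375, -4.174060821533203), (89.54303741455078, 109.47026824951172), 77.0181884765625) 
 [[410.9 -35.5]
 [517.5 -60.1]
 [537.6  27.2]
 [431.   51.7]]
plate ((474.245849609375, -4.174060821533203), (89.54303741455078, 109.47026824951172), 77.0181884765625) 
 [[410.9 -35.5]
 [517.5 -60.1]
 [537.6  27.2]
 [431.   51.7]]
plate ((464.4334716796875, -1.3635444641113281), (84.08174133300781, 84.94123077392578), 76.02479553222656) 
 [[413.1 -31.9]
 [495.5 -52.4]
 [515.8  29.2]
 [433.4  49.7]]
scene 154 [462.9  -5.6  78.8] [441.8 -20.8  72.1] [478.8  18.4  87.2]
((460.48907470703125, -1.0503653287887573), 19.939247131347656) [[444.4 -18.5  73.1]
 [476.5  16.3  85.3]]
holder rim/flange 69 ((492.8951721191406, -218.96878051757812), 15.344892501831055)
tail 52 [ 491.7 -216.7  133.3] [ 500.9 -210.1  139.6]
foot 277 ((492.3233642578125, -218.72036743164062), 35.597476959228516)
top 111 [460.8  -0.8  79.6] [443.4 -18.6  72.1] [480.6  16.4  91. ]
((462.0399169921875, -1.1075519323349), 19.33589744567871) [[445.9 -18.3  73. ]
 [478.2  16.   88.1]]
holder rim/flange 55 ((495.1264343261719, -219.96710205078125), 15.148776054382324)
tail 50 [ 495.1 -219.3  137.6] [ 504.3 -211.7  144.6]
foot 566 ((494.5397644042969, -215.7825927734375), 101.1568374633789)
red dot [463.8 273.5 106. ]
red dot [464.9 273.7 106. ]
```

View pics/c2.png

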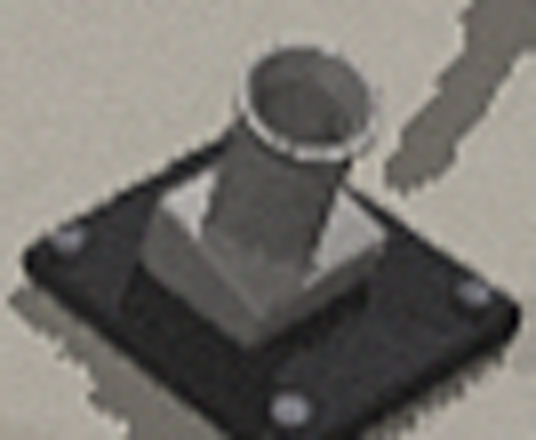

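Cup: the plate fits 109.5 x 89.5 mm, centre (474.2,-4.2), yaw -0.227. The measured rim centre (461,-1) matches the prediction, so the cup origin is (474.2,-4.2,40). Red rod is at (464.4,273.6) and the gauge at (493.8,-219.3).

```bash
cat >> h.py <<'E'
np.set_printoptions(precision=4,suppress=True)
YAW=-.2268;CUP=np.array([474.2,-4.2,40])
A=np.array([-np.sin(.3)*np.cos(YAW),-np.sin(.3)*np.sin(YAW),np.cos(.3)])
Y=np.array([np.sin(YAW),-np.cos(YAW),0])
def frame(axis):
    z=-np.array(axis,float);z/=np.linalg.norm(z);x=np.cross(Y,z);x/=np.linalg.norm(x);return R.from_matrix(np.stack([x,np.cross(z,x),z],1))
DOWN=frame([0,0,1]);LEAN=frame(A)
def delta(p,rot=None):
    s=arm.read_state();r0=R.from_quat(s["ee_rot"])
    d=r0.inv().apply(np.array(p)-s["position"]);w=(r0.inv()*(rot or r0)).as_rotvec();print(d.round(2),w.round(4),"pos",s["position"].round(2));return d,w
E
python3 -c "
from h import *
delta([464.4,273.6,150],DOWN);delta([464.4,273.6,65],DOWN)"
```

```text
[321.31 191.49  80.73] [ 0.002   0.0001 -0.1732] pos [243.06 575.23 230.32]
[321.3  191.32 165.72] [ 0.002   0.0001 -0.1732] pos [243.06 575.23 230.32]
```

```bash
echo '{"rows":[[48,29,12,0,0,-0.1],[96,57,24,0,0,-0.173],[144,86,36,0,0,-0.173],[192,114,48,0,0,-0.173],[240,143,60,0,0,-0.173],[288,172,72,0,0,-0.173],[321.3,191.5,80.7,0.002,0,-0.173],[321.3,191.5,80.7,0.002,0,-0.173],[321.3,191.5,80.7,0.002,0,-0.173],[321.3,191.5,80.7,0.002,0,-0.173]]}' > next.json && python3 -m jog next.json 50; python3 -c "
from h import *
delta([464.4,273.6,65],DOWN)"
```

```text
clock: 1.1
position: [464.9, 273.4, 150.1]
ee_rot: [0.993, -0.114, -0.0, -0.001]
contact_force: [1.4, 0.5, -0.1]
gripper_width: 50.0
grasp_force: 0.0
[-0.46  0.01 85.12] [-0.0011  0.0004 -0.0019] pos [464.86 273.41 150.12]
```

```bash
echo '{"rows":[[0,0,30,0,0,0],[-0.5,0,60,0,0,0],[-0.5,0,85,0,0,0],[-0.5,0,85,0,0,0],[-0.5,0,85,0,0,0]]}' > next.json && python3 -m jog next.json && echo '{"rows":[[0,0,0,0,0,0],[0,0,0,0,0,0],[0,0,0,0,0,0],[0,0,0,0,0,0],[0,0,0,0,0,0],[0,0,0,0,0,0],[0,0,0,0,0,0],[0,0,0,0,0,0]]}' > next.json && python3 -m jog next.json 10; python3 -c "
from h import *
delta([464.4,273.6,165],DOWN)"
```

```text
clock: 1.6
position: [464.2, 275.6, 66.1]
ee_rot: [0.994, -0.112, 0.0, -0.001]
contact_force: [-0.2, -0.3, 1.1]
gripper_width: 49.8
grasp_force: 0.0
clock: 2.4
position: [465.1, 275.5, 67.2]
ee_rot: [0.994, -0.113, 0.001, -0.002]
contact_force: [-0.7, 0.6, 6.0]
gripper_width: 20.5
grasp_force: 58.6
[ -0.07   1.52 -97.77] [-0.0049 -0.0022  0.0005] pos [465.12 275.49  67.24]
```

```bash
echo '{"rows":[[0,0,-15,0,0,0],[0,0,-40,0,0,0],[0,0,-85,0,0,0],[0,0,-125,0,0,0],[0,0,-150,0,0,0],[0,0,-150,0,0,0],[0,0,-150,0,0,0]]}' > next.json && python3 -m jog next.json
python3 - <<'E'
from h import *
s=arm.read_state();print(s["contact_force"],s["position"])
p=CUP+A*(59+44+45)   # TCP for rod bottom 45 mm above rim
delta(p,LEAN)
im,D=viewer.get_image("scene");cv2.imwrite("pics/l1.png",im)
u,v=proj("scene",s["position"]).astype(int);print(u,v)
cv2.imwrite("pics/c3.png",cv2.resize(im[max(0,v-90):v+90,max(0,u-90):u+90],None,fx=3,fy=3))
E
```

```text
clock: 3.1
position: [463.7, 273.9, 215.5]
ee_rot: [0.994, -0.113, -0.0, -0.001]
contact_force: [-1.2, -0.1, -0.9]
gripper_width: 20.7
grasp_force: 59.0
[-1.2429 -0.0913 -0.8508] [463.6537 273.9178 215.5052]
[ 29.26 268.69  33.43] [-0.0024  0.3005 -0.001 ] pos [463.65 273.92 215.51]
238 250
```

View pics/c3.png

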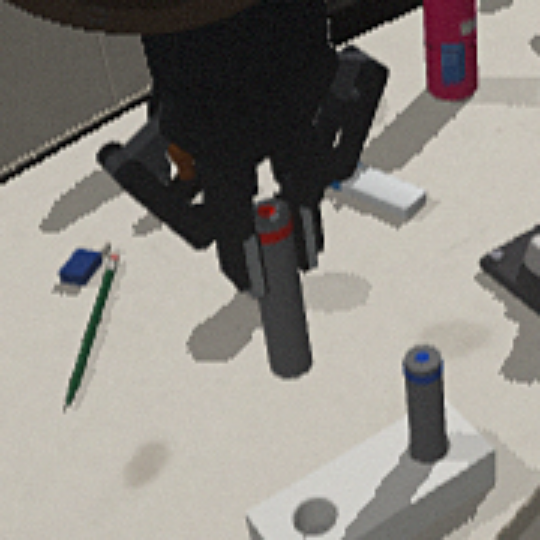

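The red rod is held with its dot up: top at about (237,231), bottom at about (245,281) in the full image. I compare its axis with what a vertical rod would project to.

Run:
```python
from h import *
print(proj("scene",[463.7,273.9,256.5]),proj("scene",[463.7,273.9,156.5]))
im=cv2.imread("pics/l1.png");h=cv2.cvtColor(im,cv2.COLOR_BGR2HSV)
m=cv2.inRange(h,(0,100,50),(8,255,255))|cv2.inRange(h,(172,100,50),(180,255,255));m[:,:225]=0;m[:,256:]=0;m[:222]=0;m[250:]=0
k,l,st,ce=cv2.connectedComponentsWithStats(m);print(st[1:],ce[1:])
g=cv2.cvtColor(im,cv2.COLOR_BGR2GRAY)
for v in range(258,288,3):
    x=np.where(g[v,225:265]<100)[0];print(v,x.min()+225,x.max()+225)
```

```text
[235.2898 228.6411] [243.7752 279.8844]
[[234 228   6   5  23]
 [234 233  12   9  46]] [[236.2609 229.9565]
 [239.9348 237.7826]]
258 231 248
261 234 248
264 235 249
267 235 249
270 236 249
273 237 250
276 237 250
279 238 251
282 238 250
285 242 246
```

```bash
echo '{"rows":[[5,45,5,0,0.05,0],[10,90,11,0,0.1,0],[15,135,17,0,0.15,0],[20,180,22,0,0.2,0],[25,225,28,0,0.25,0],[29.3,268.7,31,0,0.3,0],[29.3,268.7,31,0,0.3,0],[29.3,268.7,31,0,0.3,0],[29.3,268.7,31,0,0.3,0]]}' > next.json && python3 -m jog next.json
python3 - <<'E'
from h import *
for k in (45,10,-44):delta(CUP+A*(61+44+k),LEAN)
s=arm.read_state();print(R.from_quat(s["ee_rot"]).apply([0,0,-1]),A)
im,D=viewer.get_image("scene");cv2.imwrite("pics/c4.png",cv2.resize(im[130:280,260:420],None,fx=3.5,fy=3.5))
E
```

```text
clock: 4.05
position: [432.8, 6.4, 183.9]
ee_rot: [0.982, -0.112, 0.148, 0.016]
contact_force: [0.3, -0.6, -0.1]
gripper_width: 20.5
grasp_force: 59.1
[-1.66  0.99  0.07] [-0.0018  0.0002 -0.0001] pos [432.75   6.38 183.86]
[-1.65  1.05 35.07] [-0.0018  0.0002 -0.0001] pos [432.75   6.38 183.86]
[-1.64  1.15 89.07] [-0.0018  0.0002 -0.0001] pos [432.75   6.38 183.86]
[-0.2882  0.0647  0.9554] [-0.288   0.0665  0.9553]
```

View pics/c4.png

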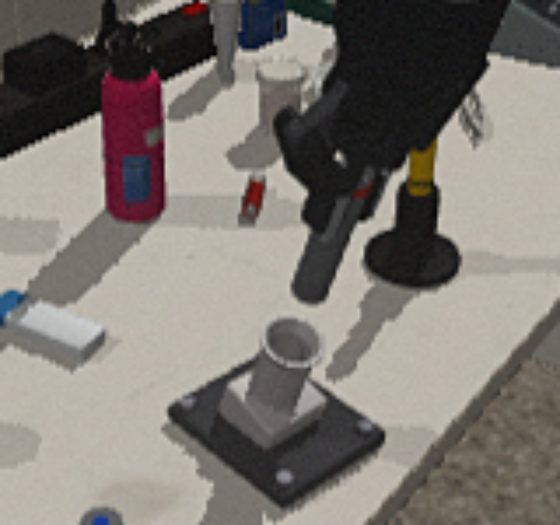

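The rod points along the cup axis, with its bottom at (311,290) and the cup mouth at (293,340) in the crop. I insert it and watch the force.

```bash
echo '{"rows":[[-1.6,1,10,0,0,0],[-1.6,1,25,0,0,0],[-1.6,1,35,0,0,0],[-1.6,1,45,0,0,0],[-1.6,1,55,0,0,0],[-1.6,1,55,0,0,0]]}' > next.json && python3 -m jog next.json
python3 - <<'E'
from h import *
delta(CUP+A*61,LEAN);s=arm.read_state();print(s["contact_force"],s["wrist_torque"])
E
```

```text
clock: 4.7
position: [446.5, 2.2, 129.7]
ee_rot: [0.983, -0.111, 0.147, 0.017]
contact_force: [-0.2, 0.6, -0.7]
gripper_width: 20.7
grasp_force: 59.1
[ 0.76  0.01 33.12] [-0.0002  0.0024  0.0012] pos [446.47   2.21 129.72]
[-0.1563  0.5602 -0.7184] [ 0.1125  0.6737 -0.0457]
```

```bash
echo '{"rows":[[0.5,0,7,0,0,0],[0.5,0,14,0,0,0],[0.5,0,20,0,0,0],[0.5,0,26,0,0,0],[0.5,0,26,0,0,0]]}' > next.json && python3 -m jog next.json
python3 - <<'E'
from h import *
delta(CUP+A*61,LEAN);s=arm.read_state();print(s["contact_force"],s["wrist_torque"])
E
```

```text
clock: 5.2
position: [454.6, 0.2, 106.1]
ee_rot: [0.983, -0.112, 0.148, 0.016]
contact_force: [-0.6, -0.3, -0.7]
gripper_width: 20.4
grasp_force: 59.2
[-0.33 -0.13  8.04] [-0.0011  0.0006  0.0006] pos [454.6    0.18 106.06]
[-0.5572 -0.2526 -0.7184] [ 0.096   0.668  -0.0516]
```

```bash
echo '{"rows":[[0,0,3,0,0,0],[0,0,6,0,0,0],[0,0,6,0,0,0]]}' > next.json && python3 -m jog next.json | grep -E "pos|force"; echo '{"rows":[[0,0,1,0,0,0],[0,0,2,0,0,0],[0,0,2,0,0,0]]}' > next.json && python3 -m jog next.json| grep -E "pos|force"; python3 -c "
from h import *
delta(CUP+A*61,LEAN)"
```

```text
position: [456.4, -0.3, 100.7]
contact_force: [0.4, 0.2, -0.9]
grasp_force: 59.2
position: [456.9, -0.5, 98.8]
contact_force: [0.3, -0.7, -0.7]
grasp_force: 59.2
[-0.49 -0.32  0.44] [-0.0021 -0.0005 -0.0005] pos [456.89  -0.53  98.84]
```

```bash
for i in 1; do echo '{"rows":[[0,0,0.7,0,0,0],[0,0,1.5,0,0,0],[0,0,1.5,0,0,0]]}' > next.json && python3 -m jog next.json | grep -E "pos|t_force"; done; python3 -c "
from h import *
delta(CUP+A*61,LEAN)"
```

```text
position: [457.4, -0.7, 98.8]
contact_force: [-10.4, 3.2, 15.0]
[-0.96 -0.33  0.24] [-0.0026 -0.0029 -0.0004] pos [457.38  -0.66  98.79]
```

Contact is at the expected depth, so I release and retreat along the axis.

```bash
echo '{"rows":[[0,0,-0.8,0,0,0],[0,0,-0.8,0,0,0],[0,0,-0.8,0,0,0],[0,0,-0.8,0,0,0],[0,0,-0.8,0,0,0]]}' > next.json && python3 -m jog next.json 45 | grep -E "pos|t_force|width"; echo '{"rows":[[0,0,-15,0,0,0],[0,0,-40,0,0,0],[0,0,-80,0,0,0],[0,0,-120,0,0,0],[0,0,-120,0,0,0]]}' > next.json && python3 -m jog next.json
python3 - <<'E'
from h import *
S={}
for n in("scene","top"):
    im,D=viewer.get_image(n);np.savez(f"{n}1.npz",im=im,D=D);S[n]=im
    h=cv2.cvtColor(im,cv2.COLOR_BGR2HSV);m=cv2.inRange(h,(0,90,40),(8,255,255))|cv2.inRange(h,(172,90,40),(180,255,255))
    u,v=proj(n,CUP+A*100).astype(int);b=np.zeros_like(m);b[v-15:v+15,u-15:u+15]=m[v-15:v+15,u-15:u+15]
    print(n,"expect",proj(n,CUP+A*100))
    k,l,st,ce=cv2.connectedComponentsWithStats(b);C=cloud(n,D)
    for i in range(1,k):print(st[i],ce[i],np.median(C[l==i],0))
print("expected",CUP+A*100)
cv2.imwrite("pics/c5.png",cv2.resize(S["scene"][130:280,260:420],None,fx=3.5,fy=3.5))
delta([493.8,-219.3,205],DOWN)
E
```

```text
position: [456.9, -0.7, 97.9]
contact_force: [0.1, -0.4, 0.0]
gripper_width: 45.0
clock: 7.1
position: [424.5, 9.2, 218.2]
ee_rot: [0.982, -0.111, 0.154, 0.012]
contact_force: [1.2, 0.8, 0.2]
gripper_width: 45.2
grasp_force: 0.0
scene expect [349.2999 209.4409]
[345 211  11   9  36] [349.3611 216.3333] [439.0365  10.8337 125.9976]
[350 210   4   4  11] [351.8182 211.4545] [439.1507   2.5237 133.4702]
top expect [318.3404 245.9356]
[316 242   7   4  12] [319.25 243.25] [452.1876  -0.3933 130.2469]
[317 247   3   3   9] [318. 248.] [440.622    3.3759 134.1125]
expected [445.4048   2.4451 135.5336]
[112.74 205.01  43.11] [-0.0041 -0.3019 -0.0003] pos [422.44   7.49 213.47]
```

View pics/c5.png

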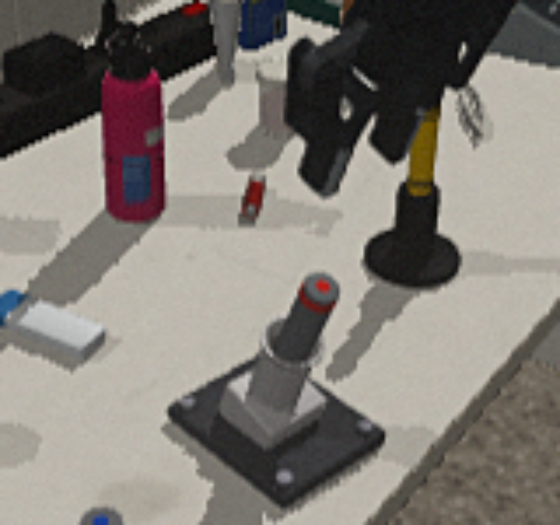

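The rod stands seated in the cup, dot up, at (322,286) in the crop. It rests against the low side of the bore, leaning a little more than the cup. I'll use its actual axis, and go for the gauge now.

```bash
echo '{"rows":[[20,40,5,0,-0.05,0],[40,80,15,0,-0.1,0],[60,120,24,0,-0.15,0],[80,160,34,0,-0.2,0],[100,190,40,0,-0.25,0],[112.7,205,43,0,-0.3,0],[112.7,205,43,0,-0.3,0],[112.7,205,43,0,-0.3,0],[112.7,205,43,0,-0.3,0]]}' > next.json && python3 -m jog next.json
python3 - <<'E'
from h import *
delta([493.8,-219.3,83],DOWN)
dot,e=tri(("scene",351.8,211.45),("top",318,248));print("dot",dot,e)
for n,u,v in(("scene",351.8,211.45),("top",318,248)):print(onz(n,u,v,134))
E
```

```text
clock: 8.1
position: [492.3, -219.3, 203.2]
ee_rot: [0.994, -0.113, -0.001, -0.001]
contact_force: [-0.4, 0.7, 0.6]
gripper_width: 45.1
grasp_force: 0.0
[  1.73  -0.11 120.15] [-0.0018  0.0026 -0.    ] pos [ 492.35 -219.3   203.16]
dot [439.9095   3.0296 133.3369] 1.3791889613617982
[438.8757   3.4402 134.    ]
[440.5231   3.3717 134.    ]
```

```bash
echo '{"rows":[[1.7,0,40,0,0,0],[1.7,0,80,0,0,0],[1.7,0,105,0,0,0],[1.7,0,120,0,0,0],[1.7,0,120,0,0,0],[1.7,0,120,0,0,0]]}' > next.json && python3 -m jog next.json | grep -E "pos|t_force"; echo '{"rows":[[0,0,0,0,0,0],[0,0,0,0,0,0],[0,0,0,0,0,0],[0,0,0,0,0,0],[0,0,0,0,0,0],[0,0,0,0,0,0],[0,0,0,0,0,0],[0,0,0,0,0,0]]}' > next.json && python3 -m jog next.json 8; echo '{"rows":[[0,0,-10,0,0,0],[0,0,-30,0,0,0],[0,0,-70,0,0,0],[0,0,-110,0,0,0],[0,0,-140,0,0,0],[0,0,-140,0,0,0],[0,0,-140,0,0,0],[0,0,-140,0,0,0]]}' > next.json && python3 -m jog next.json
python3 - <<'E'
from h import *
s=arm.read_state();p=s["position"];S={}
for n in("scene","top"):
    im,D=viewer.get_image(n);cv2.imwrite(f"pics/g_{n}.png",im);S[n]=im
tip=p-[0,0,73];print("exp tip",[proj(n,tip) for n in S],"tail",[proj(n,p+[0,0,57]) for n in S])
u,v=proj("scene",p).astype(int);cv2.imwrite("pics/c6.png",cv2.resize(S["scene"][max(0,v-70):v+90,u-80:u+80],None,fx=3.5,fy=3.5));print(u-80,max(0,v-70))
E
```

```text
position: [495.3, -219.3, 85.2]
contact_force: [0.7, -0.2, -0.0]
clock: 9.5
position: [496.0, -219.9, 86.0]
ee_rot: [0.994, -0.113, 0.001, -0.001]
contact_force: [-1.3, 2.4, 6.2]
gripper_width: 16.6
grasp_force: 58.3
clock: 10.3
position: [494.0, -219.9, 223.1]
ee_rot: [0.994, -0.113, -0.001, -0.001]
contact_force: [0.2, -1.1, -1.0]
gripper_width: 16.9
grasp_force: 58.7
exp tip [array([382.0732, 153.0978]), array([412.8893, 223.2086])] tail [array([387.5079, 100.477 ]), array([423.2853, 222.2424])]
305 54
```

View pics/c6.png

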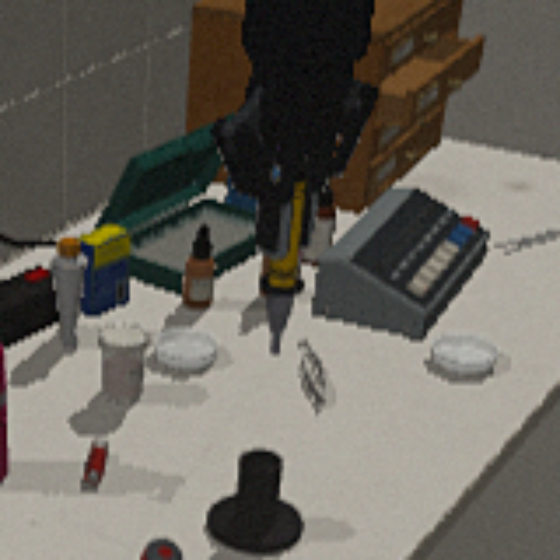

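The gauge is held, tip at about (384,155) in the full image, close to the expected (382,153). I move it to about 40 mm off the dot along the rod's actual axis.

```bash
cat >> h.py <<'E'
DOT=np.array([439.9,3.0,133.5]);PU=np.cross(A,Y);PU*=np.sign(PU[2])
BOT=CUP+1.5*PU+.9*A;B=DOT-BOT;LEN=np.linalg.norm(B);B/=LEN
RB=R.from_rotvec
def frameB(axis):
    z=-np.array(axis);y=Y-z*(Y@z);y/=np.linalg.norm(y);return R.from_matrix(np.stack([np.cross(y,z),y,z],1))
LB=frameB(B)
E
python3 -c "
from h import *
print(PU,B,LEN,np.arccos(B[2]),np.arccos(B@A));delta(DOT+B*(76+40),LB)"
```

```text
[ 0.9309 -0.2148  0.2955] [-0.3578  0.0753  0.9308] 99.05428201659429 0.3742785055042471 0.0745477773069545
[-145.56 -204.2   -17.68] [ 0.0051  0.3775 -0.0019] pos [ 494.23 -219.93  222.91]
```

```bash
echo '{"rows":[[-25,-35,-10,0,0.06,0],[-50,-70,-20,0,0.13,0],[-75,-105,-20,0,0.2,0],[-100,-140,-20,0,0.27,0],[-125,-175,-20,0,0.33,0],[-145.5,-204,-17.5,0.005,0.377,0],[-145.5,-204,-17.5,0.005,0.377,0],[-145.5,-204,-17.5,0.005,0.377,0],[-145.5,-204,-17.5,0.005,0.377,0],[-145.5,-204,-17.5,0.005,0.377,0]]}' > next.json && python3 -m jog next.json
python3 - <<'E'
from h import *
s=arm.read_state();p=s["position"];r=R.from_quat(s["ee_rot"])
delta(DOT+B*(76+40),LB)
S={}
for n in("scene","top"):
    im,D=viewer.get_image(n);cv2.imwrite(f"pics/h_{n}.png",im);S[n]=im
    print(n,"tip",proj(n,p+r.apply([0,0,76])),"tail",proj(n,p-r.apply([0,0,54])),"dot",proj(n,DOT))
u,v=proj("scene",p+r.apply([0,0,76])).astype(int);w,q=proj("top",p+r.apply([0,0,76])).astype(int)
a=cv2.resize(S["scene"][v-50:v+50,u-50:u+50],(600,600),interpolation=2)[:,100:500];b=cv2.resize(S["top"][q-40:q+40,w-25:w+25],(375,600),interpolation=2)
print("scene crop org",u-50+100/6,v-50,"x6; top org",w-25,q-40,"x7.5, offset 400")
cv2.imwrite("pics/c7.png",np.hstack([a,b]))
E
```

```text
clock: 11.4
position: [399.9, 10.6, 242.5]
ee_rot: [0.976, -0.113, 0.186, 0.018]
contact_force: [-0.1, 0.7, -0.9]
gripper_width: 16.5
grasp_force: 59.0
[-1.98 -0.71  0.32] [ 0.0015 -0.0024 -0.0041] pos [399.92  10.65 242.49]
scene tip [357.5585 197.932 ] tail [382.8623 149.518 ] dot [351.4658 211.3656]
top tip [317.2383 254.3732] tail [311.7505 280.0388] dot [318.1661 248.2545]
scene crop org 323.6666666666667 147 x6; top org 292 214 x7.5, offset 400
```

View pics/c7.png

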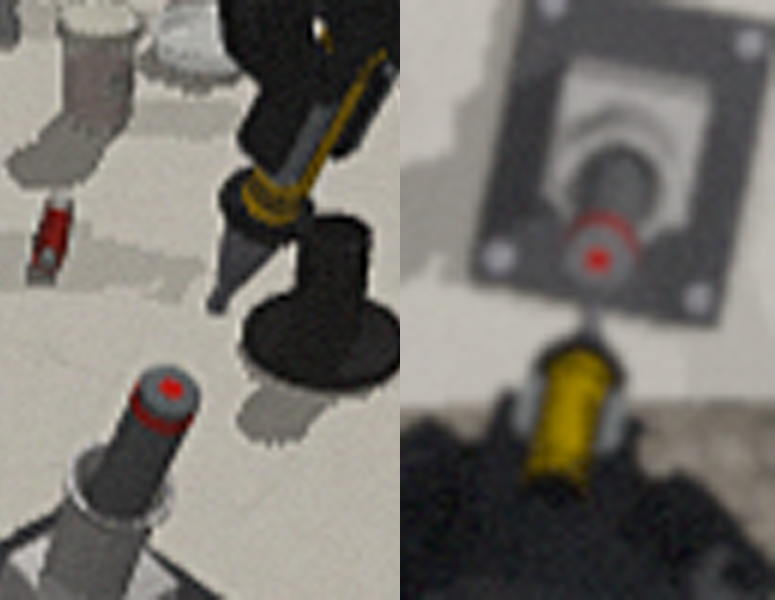

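Scene crop: tip at (214,308), dot at (172,388). Top crop: tip at (590,310), dot at (597,260). In both views the gauge axis runs into the dot. I triangulate the tip relative to the dot.

Run:
```python
from h import *
t,e1=tri(("scene",359.3,198.3),("top",317.3,255.3));d,e2=tri(("scene",352.3,211.7),("top",318.3,248.7))
s=arm.read_state();r=R.from_quat(s["ee_rot"])
print(t,e1,d,e2,"tip-dot",t-d,"along B",(t-d)@B)
print("dot from tip in tool axes",r.inv().apply(d-t));print("nominal",r.inv().apply(DOT-s["position"])-[0,0,76])
delta(DOT+B*(76+40),LB)
```

```text
[424.5175   4.3153 171.8357] 1.4322499903145234 [438.5682   2.558  133.0011] 0.6060616374447167 tip-dot [-14.0507   1.7573  38.8346] along B 41.30521456303876
dot from tip in tool axes [-1.1894 -1.2249 41.3004]
nominal [-2.1611 -1.0987 40.2575]
[-1.88 -0.89  0.26] [ 0.0018 -0.0024 -0.0044] pos [399.81  10.49 242.4 ]
```

```bash
cat > f.py <<'E'
from h import *
F=[];P=[]
for i in range(12):
    viewer.get_image("scene");s=arm.read_state();F.append(s["contact_force"]);P.append(s["position"])
F=np.array(F);P=np.array(P);r=R.from_quat(s["ee_rot"])
print("F.B",(F@B).mean().round(3),"sd",((F@B).std()/12**.5).round(3),"F",F.mean(0),"dot rel",(r.inv().apply(DOT-P.mean(0))-[0,0,76]),"std",P.std(0))
E
echo '{"rows":[[-1.7,-1,10,0,0,0],[-1.7,-1,20,0,0,0],[-1.7,-1,30,0,0,0],[-1.7,-1,30,0,0,0],[-1.7,-1,30,0,0,0]]}' > next.json && python3 -m jog next.json; python3 f.py;  echo '{"rows":[[0,0,3,0,0,0],[0,0,6,0,0,0],[0,0,6,0,0,0]]}' > next.json && python3 -m jog next.json |grep t_force; python3 f.py
```

```text
clock: 12.0
position: [409.0, 9.8, 214.0]
ee_rot: [0.976, -0.112, 0.186, 0.018]
contact_force: [0.1, -0.3, -1.3]
gripper_width: 16.7
grasp_force: 59.0
F.B -0.766 sd 0.138 F [-0.1102  0.161  -0.8783] dot rel [-0.0921  0.8673 10.8318] std [0.151  0.1287 0.1808]
contact_force: [0.3, 0.1, -1.7]
F.B -1.05 sd 0.145 F [-0.1617  0.0916 -1.1972] dot rel [0.1685 0.7612 4.5314] std [0.0541 0.0775 0.1534]
```

```bash
echo '{"rows":[[0,0.4,1.5,0,0,0],[0,0.4,3,0,0,0],[0,0.4,3,0,0,0]]}' > next.json && python3 -m jog next.json |grep t_force; python3 f.py;  echo '{"rows":[[0,0,1.5,0,0,0],[0,0,3,0,0,0],[0,0,3,0,0,0]]}' > next.json && python3 -m jog next.json |grep t_force; python3 f.py
```

```text
contact_force: [-0.4, 0.3, -1.1]
F.B -1.061 sd 0.158 F [-0.2095  0.1308 -1.2315] dot rel [0.1739 0.3739 1.5475] std [0.0269 0.0448 0.067 ]
contact_force: [0.1, -0.7, 0.3]
F.B 0.346 sd 0.083 F [-0.1946 -0.2243  0.3147] dot rel [ 0.0778  0.443  -1.3887] std [0.036  0.0093 0.0219]
```

Contact made, with the plunger about 2 mm in. I advance 3 mm and check.

```bash
echo '{"rows":[[0,0,1,0,0,0],[0,0,2,0,0,0],[0,0,3,0,0,0],[0,0,3,0,0,0]]}' > next.json && python3 -m jog next.json |grep t_force; python3 f.py
python3 - <<'E'
from h import *
S={}
for n in("scene","top"):
    im,D=viewer.get_image(n);S[n]=im
u,v=proj("scene",DOT).astype(int);w,q=proj("top",DOT).astype(int)
a=cv2.resize(S["scene"][v-65:v+35,u-40:u+60],(600,600),interpolation=2)[:,100:500];b=cv2.resize(S["top"][q-30:q+50,w-25:w+25],(375,600),interpolation=2)
cv2.imwrite("pics/c8.png",np.hstack([a,b]))
E
```

```text
contact_force: [-0.4, 0.5, 0.6]
F.B 1.096 sd 0.149 F [-0.7767  0.0392  0.8758] dot rel [ 0.127   0.401  -4.4153] std [0.018  0.0124 0.0186]
```

View pics/c8.png

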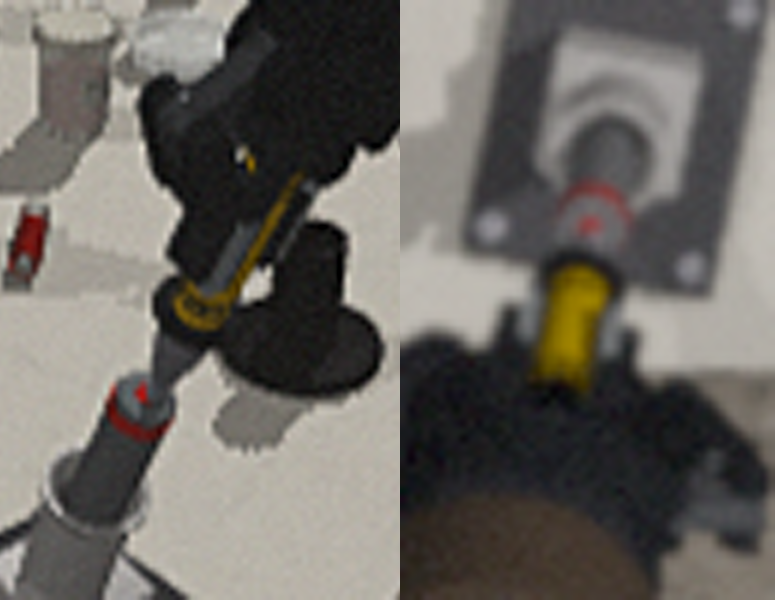

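The plunger is on the red dot, the gauge is in line with the rod, and force above baseline is about 2.1 N, so about 5 mm in. I check the tip's centring numerically.

Run:
```python
from h import *
for n,(u,v) in (("scene",(351,211)),("top",(318,248))):
    A0=cv2.imread(f"pics/h_{n}.png").astype(int);A1=np.mean([viewer.get_image(n)[0].astype(float) for _ in range(4)],0)
    for im in(A0,A1):
        red=im[...,2]-(im[...,0]+im[...,1])/2
        w=slice(v-7,v+12) if n=="scene" else slice(v-9,v+8);x=slice(u-8,u+11)
        print(n,"org",x.start,w.start);print(red[w,x].round().astype(int));
    print("gray now");print(A1[w,x].mean(-1).round().astype(int))
```

```text
scene org 343 204
[[  9  10  10  11  10   6   8   8  10   8  10  10  12   8  12  12  11  10
    9]
 [  9  10   7  13  10  10   8  10  10  10  10  10  10   8  10   8  10  10
   13]
 [  8   7   9  10  11  10  10   8  10  12  10  10   8  10  12   9  12  10
    8]
 [  9  12  10   7  12   8   8   6   7   8   6  13  11  10  10   9  11  12
   11]
 [ 10  12   8  10   8   1   0  -2  -6  -3   1  10  12  10  11  10  11   6
   11]
 [ 12   9   8   7   1  -1  -2 -13  22   5 -13  -4   4  10  12   9  10  10
   10]
 [ 10   7   6  32   0  -4  -7  36 111  84  44  -8  -4   6  12  10   9  12
   10]
 [ 11  10  15  68   3  -3 -14 101 168 170 149  18  -8   2  10  10   9   8
   10]
 [  6  10  40  25  -4  -6  -9  40 120 147 142  29  -4  -4   9  14   7  11
   10]
 [ 10   4  46  64  -2  -6  -3 -14  24  70  48  -4  -7  -4   8   7  10  12
   10]
 [ 12   6  26  90  13  -4  -2  -6 -10 -11 -10  -6  -1   0  14  10  11  12
    8]
 [ 10   0  14  84  60  24 -10  -6  -4  -2  -5  -4   0   4  11  12   8  12
   11]
 [ 10   0 -14  52  84  72  27  24  -2   0   0  11  50  10  10  10  10   8
   10]
 [  3  -3  -7   4  52  73  82
[... 6682 characters left out ...]
  98  98  99 104 106 102  85  76  71  70  71
   69]
 [ 75  75  75  82  96  99  96  91  97 102 106 105 102  84  71  70  71  69
   70]
 [ 76  74  77  80  90  89  85  89 104 114 108 103  99  84  72  69  70  70
   69]
 [ 74  75  74  76  76  73  72  79  93 104 101  99  91  80  72  69  70  70
   70]
 [ 73  74  68  58  51  49  48  56  69  82  88  88  83  76  74  72  70  70
   71]
 [ 76  68  53  42  30  29  30  32  38  52  63  74  76  77  75  72  71  68
   68]
 [101  68  41  27  35  41  49  49  44  31  38  52  68  75  75  74  72  69
   68]
 [123  71  32  34  50  60  70  73  63  50  34  38  56  71  75  75  71  72
   68]
 [122  68  37  46  55  62  72  78  74  66  47  30  44  74  82  76  75  71
   67]]
```

Run:
```python
from h import *
r=R.from_quat(arm.read_state()["ee_rot"])
for n in("scene","top"):
    for e in np.eye(3):print(n,e,(proj(n,DOT+10*r.apply(e))-proj(n,DOT))/10)
```

```text
scene [1. 0. 0.] [-0.3227 -0.3585]
scene [0. 1. 0.] [ 0.3561 -0.1943]
scene [0. 0. 1.] [-0.1546  0.2928]
top [1. 0. 0.] [ 0.0792 -0.3825]
top [0. 1. 0.] [0.4145 0.0862]
top [0. 0. 1.] [ 0.0351 -0.1655]
```

The numbers put the tip about 2 mm off the dot's centre, toward tool -x/+y. I lift clear, shift, and press again slightly deeper.

```bash
echo '{"rows":[[0,0,-5,0,0,0],[0,0,-10,0,0,0],[0.8,-0.4,-10,0,0,0],[1.6,-0.8,-10,0,0,0],[1.6,-0.8,-10,0,0,0],[1.6,-0.8,-10,0,0,0]]}' > next.json && python3 -m jog next.json |grep t_force; python3 f.py; echo '{"rows":[[0,0,4,0,0,0],[0,0,6,0,0,0],[0,0,8,0,0,0],[0,0,9,0,0,0],[0,0,10,0,0,0],[0,0,10.8,0,0,0],[0,0,10.8,0,0,0]]}' > next.json && python3 -m jog next.json |grep t_force; python3 f.py
cat > px.py <<'E'
from h import *
for n,(u,v) in (("scene",(351,211)),("top",(318,248))):
    A1=np.mean([viewer.get_image(n)[0].astype(float) for _ in range(4)],0)
    w=slice(v-5,v+6);x=slice(u-4,u+8);red=A1[...,2]-A1[...,:2].mean(-1)
    print(n,x.start,w.start);print(np.hstack([red[w,x],np.full((11,1),-1),A1[w,x].mean(-1)]).round().astype(int).tolist().__str__().replace("],","\n"))
E
python3 px.py
```

```text
contact_force: [-0.2, 0.0, -1.1]
F.B -1.382 sd 0.154 F [-0.0308  0.1488 -1.5085] dot rel [-1.3573  1.1127  5.4859] std [0.0408 0.0384 0.0818]
contact_force: [-0.2, -0.4, 0.9]
F.B 1.416 sd 0.153 F [-0.635   0.1155  1.2684] dot rel [-1.5065  1.2382 -5.1684] std [0.0319 0.0182 0.0451]
scene 347 206
[[8, 10, 11, 10, 10, 2, 0, 0, 0, 0, 1, -1, -1, 177, 181, 182, 188, 187, 64, 57, 60, 58, 58, 51, 55
 [9, 10, 10, 8, 7, 0, 1, 0, -1, 0, 1, 7, -1, 183, 186, 171, 169, 139, 61, 56, 57, 56, 48, 50, 126
 [9, 7, 3, 0, -2, -1, -1, 0, 0, 1, 7, 11, -1, 175, 159, 126, 114, 89, 55, 55, 54, 50, 52, 128, 191
 [5, -1, -2, -4, -2, 0, 1, 0, -1, 3, 12, 10, -1, 140, 92, 94, 99, 90, 61, 56, 52, 54, 97, 193, 187
 [1, -3, -4, 15, -4, -3, -2, -2, -3, 1, 13, 11, -1, 88, 93, 97, 100, 79, 69, 59, 64, 76, 116, 189, 183
 [-2, -4, -4, 48, 19, -3, -8, 32, -2, -5, 9, 10, -1, 68, 96, 95, 82, 71, 68, 65, 79, 91, 81, 163, 181
 [0, -6, -5, 29, 45, 28, 38, 55, 1, -2, 5, 11, -1, 50, 101, 101, 63, 49, 59, 75, 82, 84, 79, 110, 181
 [23, -8, -4, -6, 10, 47, 57, -2, -5, -4, 5, 11, -1, 46, 82, 97, 78, 56, 53, 87, 88, 80, 75, 122, 183
[... 694 characters left out ...]
, 104, 104, 98, 89, 96, 86
 [12, 4, 0, 12, 42, 46, 19, 4, 6, 21, 11, 0, -1, 86, 98, 97, 96, 99, 102, 102, 105, 101, 84, 75, 71
 [12, 4, 0, 7, 29, 48, 26, 5, 2, 7, 4, 0, -1, 87, 92, 87, 92, 103, 101, 102, 105, 101, 80, 72, 71
 [5, 3, 0, 2, 12, 28, 16, 3, -1, 2, -1, 0, -1, 76, 76, 72, 85, 97, 99, 99, 103, 96, 80, 70, 70
 [0, -1, 1, 0, 4, 9, 4, 0, 0, -2, -1, 1, -1, 56, 54, 50, 62, 80, 86, 94, 96, 92, 80, 72, 70
 [1, 3, 3, 2, 0, 1, 1, -1, 1, 0, -2, 0, -1, 34, 32, 31, 39, 49, 57, 72, 84, 83, 77, 73, 71
 [14, 27, 30, 25, 11, 4, 0, -1, -2, 0, -1, 1, -1, 33, 43, 48, 46, 38, 34, 48, 63, 71, 76, 76, 72
 [40, 58, 65, 58, 41, 25, 6, 0, -1, -1, -1, -2, -1, 47, 59, 66, 63, 56, 39, 31, 41, 58, 73, 75, 74]]
```

The visible red now forms a ring around the tip, so it is centred on the dot. The rod has not moved, and about 2.45 N puts the plunger about half in. I hand the job in.

```bash
python3 -c "
from bench import arm
print(arm.read_state()['clock'],arm.job_done())"
```

```text
the job is handed in; nothing more can be done
19.7 None
```

The job is handed in at 19.7 s: the red-dotted rod is seated dot up in the leaning cup and released, and the gauge is still held on the dot, in line with the rod, plunger about half in (about 6 mm, estimated from force and position).

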